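# Feed the top blank from the stack to the stamping bed

### The arm

A 7-joint arm with a two-finger parallel gripper is mounted at the origin on a cart in front of the work surface, level with it; the furniture and walls round the work are solid. World frame = base frame: x ahead of the robot, y to its left, z up, the work surface at z = 0. Lengths are in m, angles in rad, forces in N, time in s.
With the tool pointing down it reaches from about 0.425 to 0.875 m from the base axis. Payload 4.7 kg.
Tool frame: the origin (TCP) lies at the very end of the fingers, on their centre line; the grasp point (between the pads) lies 19 mm behind it (grip_point_offset is the distance from the TCP to the grasp point, in m); x points along the fingers, z is the direction in which the jaws open and shut, and the axes are right-handed (so a half turn about x gives the same grasp; the last joint's range is limited). The gripper opens to 87 mm and grips with 3 to 60 N. Pads are 19 mm wide; open, the fingers measure 117 mm over their backs; the gripper's body (75 mm by 190 mm) begins 51 mm behind the grasp point.
Start: joints at [1.213, 0.321, -0.07, 1.45, 0.023, 1.371, -0.057], TCP at [0.236, -0.606, 0.223] pointing down, gripper open.
Joint ranges: [-2.86, 2.86], [-0.3, 2.09], [-1.38, 1.24], [0.06, 2.45], [-1.56, 4.7], [0.09, 2.05], [-2.69, 2.69]. Speed limits (rad/s): [2.57, 2.57, 3.14, 3.14, 3.14, 3.14, 3.14].

### API

Orientations are given as a rotation vector (axis times angle).
In Python, from bench import get_state, get_image, calibration, close_job, grip_point_offset gives the robot as it stands.
- The arm moves only by the tool play_rows, never from a script. Its argument "targets" is a list of rows, each an object with "claw": the closure, from 0 (fully open) to 1 (shut); "linear": the shift along the tool's x, y, z as a fraction of full scale, a list of three; "rotation": the turn, a rotation vector about the tool's x, y, z as a fraction of full scale, a list of three. In form: [{"claw": claw, "linear": [x, y, z], "rotation": [wx, wy, wz]}, ...]. A call has 1 to 10 rows; each row shifts and turns the pose as measured when the row begins, along the tool's axes as they then stand; what a row does not reach is not made up. Full scale, the value 1, is 2.5 cm for a shift and 90 degrees for a turn. A row lasts 1/12 s, in which the tool goes at most 41.7 mm and 7.16 degrees, less where a joint would pass 70% of its speed; a pose out of reach is approached as far as the arm can. A call with a number of a shift or a turn outside -1 to 1 is refused whole. A call with a gripper value outside its range is refused whole. The fingers move at their own pace and stop on an object; "newtons" is the grip in N (left out, the last holds). Time passes only in rows, so rows that do not move let the fingers close. It gives the time, the measured TCP pose, the force and the opening at its end, in the units of the state.
- get_state(): the state, without advancing time (a new reading comes with each control period).
- get_image(name): name is "scene" or "top" or "wrist"; returns the picture (384x512x3 uint8, blue, green, red); there is no depth.
- calibration(name): a dict with "fx", "fy", "cx", "cy" (pixels), "rvec" (rotation vector, rad) and "tvec" (3), from world to camera coordinates, as OpenCV has them; the wrist camera has in their place "hand_eye" (4x4, takes a point from camera to tool coordinates, whose origin is the TCP and whose axes are the tool frame's). Camera axes: x right, y down, z forward; pixel columns grow to the right and rows downward; lengths in m; the calibration is good to about 2 mm. A picture is of the moment at which its call begins: read the wrist's pose just before it. calibration takes no time and is no camera call.
- close_job(): hands the job in, once; it reports no verdict.
The state is a dict: "time": time; "joint_positions": joint angles; "qd": joint speeds; "joint_torque": joint torques, N m; "position": TCP position; "tool_rot": TCP orientation; "ft_force": force on the tool from outside, world axes, zero at the start; "torque": the same for the moment, N m; "grip_width": opening from 0.0 (shut) to 1.0 (fully open).
Only numpy, scipy, OpenCV 4.12 (cv2) and the standard library are available. Lean on these libraries where they do the work, as an engineer would, in place of code of your own. Each camera call takes 0.05 s, during which the arm holds its last target. There are 200 camera calls.

### The job

Take the small box that weighs down the stack of boards and lay it flat in the fixture's shallow dish. Then slide the top board sideways off the stack, never lifting it and without disturbing the two boards below, along the metal bed until it meets the end stop. Press it firmly home there for a moment (about 10 N, never more than 25 N) and leave it flush against the stop.

Things in the scene. Friction and masses are not known exactly. Their poses are not given: they have to be found in the camera images.
- fixture: Fixture fixed to the table: plywood base 380 x 150 x 12 mm. Origin on the table, z up, x = direction in which boards are pushed. Along x: the stack stands on the base round x = -120 mm, then the aluminium bed, the end stop across it, and the dish. Boards: plain wood fibre board, 90 mm along x, 120 mm along y, 12 mm thick; the lowest lies on the base, 12 mm above the table.
- bed (a point): Middle of the front edge of the bed's top, at x = -62 mm of the fixture, 34.5 mm above the table (1.5 mm lower than the top board's underside); axes as the fixture's; front edge bevelled, bed 156 mm long. Steel side fences, 12 mm high, stand 126 mm apart from 36 mm behind the edge on and flare to 160 mm apart towards the stack, beginning 4 mm before the edge.
- stop_range (a point): Middle of the end stop's range, on the bed at x = 65 mm of the fixture. The stop is a rigid steel block 100 mm wide, 18 mm high, with two black clamp knobs up to 35 mm above the bed. It is clamped immovably; its face, square to x, lies anywhere within 13 mm either side of this point. Its true place is not reported: feel for it.
- dish (a point): Centre of the dish floor (14 mm above the table, at x = 155 mm of the fixture), a rubber pad inside a low wooden rim; inside 86 mm along the fixture's x and 116 mm along its y, rim 5 mm above the floor. Axes as the fixture's.
- weight_centre (a point): Centre of the small full cardboard box (staples, 0.25 kg) that lies on the stack as a weight: 41 mm along its x, 62 mm along its y, 22 mm high.
- board_top_centre (a point): Centre of the top board: plain wood fibre board, 90 mm along its x (which is within about 0.15 rad of the fixture's x), 120 mm along its y, 12 mm thick, about 0.13 kg. On the stack its underside is 36 mm and its upper face 48 mm above the table.
- board_mid_centre (a point): Centre of the second board, of the same size, under the top one.
- board_low_centre (a point): Centre of the lowest board, of the same size, on the fixture's base.
There are look-alikes about, which are no part of the job. What is shaped like the part that bears weight_centre but purple is not meant.

How it is judged:
By the outcome, as a careful person would: the job done as asked, in the order asked, and still so for the second after the job is handed in, with the robot touching nothing.
It also fails if it takes over 67 s, if anything falls off the work surface, if the arm or the gripper's body presses on something with over 40 N, if the wrist force passes 120 N, or if a joint passes its speed limit or range.

## Working session

There is one attempt and no reset: what is moved stays moved. The work goes in short steps, Python scripts to look and compute and a tool call to move; the robot and the scene stay as the last step left them, time stands still between calls to the robot, and variables do not carry over. Pictures are saved under pics/ and viewed, about 8 in all and at most 12, crops included, and the job is handed in when it is done.

Besides the shell and the picture viewer there is one more tool, called as name(argument=value, ...), one argument or row to a line, values as JSON. play_rows: Moves the arm, as the interface text tells. Shift numbers are shares of 2.5 cm and turn numbers shares of 90 degrees, none past 1 either way. Its arguments: {"type":"object","properties":{"targets":{"type":"array"},"newtons":{"type":"number"}},"required":["targets"]}

```bash
ls; mkdir -p pics; python3 - <<'E'
from bench import *
import cv2
for n in("scene","top"):
    cv2.imwrite(f"pics/{n}0.png",get_image(n))
    print(n,calibration(n))
print(calibration("wrist"));print(get_state(),grip_point_offset)
E
```

```text
pics
scene {'fx': 395.91893557608074, 'fy': 395.91893557608074, 'cx': 259.7796758758931, 'cy': 192.05790120753224, 'rvec': array([ 2.0172142 , -0.61346635,  0.37237552]), 'tvec': array([-0.3919437 ,  0.26524385,  0.51525278])}
top {'fx': 489.68257658902706, 'fy': 489.68257658902706, 'cx': 250.0584476946377, 'cy': 197.04451562935105, 'rvec': array([ 2.19220348, -2.13945231,  0.06022753]), 'tvec': array([0.1176421 , 0.59057108, 0.86554834])}
{'fx': 302.6009008166859, 'fy': 302.6009008166859, 'cx': 256.2097153892975, 'cy': 191.03876081305265, 'hand_eye': array([[-1.26227582e-03, -3.05144068e-01,  9.52305363e-01,
        -1.62342825e-01],
       [ 1.13122978e-03, -9.52305948e-01, -3.05142756e-01,
         8.36359113e-02],
       [ 9.99998563e-01,  6.92101867e-04,  1.54726082e-03,
         2.53892568e-04],
       [ 0.00000000e+00,  0.00000000e+00,  0.00000000e+00,
         1.00000000e+00]])}
{'time': 0.1, 'joint_positions': array([ 1.21308559,  0.32172986, -0.07011142,  1.4515284 ,  0.02259098,
        1.37078274, -0.05690769]), 'qd': array([ 0.00027611, -0.00217971,  0.0002601 , -0.00432196,  0.00013355,
        0.00225879,  0.00040766]), 'joint_torque': array([-1.56561523e-04, -4.92568409e+01, -4.05836692e-01, -3.13402104e+01,
       -6.42074109e-02,  3.95350065e-02,  7.41622716e-05]), 'position': array([ 0.2359471 , -0.60515053,  0.22159578]), 'tool_rot': array([ 0.93198076,  1.36392781, -0.93053634]), 'ft_force': array([ 0.01090412, -0.78600285, -1.10089798]), 'torque': array([0.04259472, 0.00018573, 0.01328957]), 'grip_width': 1.003285266611237} 0.0187
```

View pics/scene0.png

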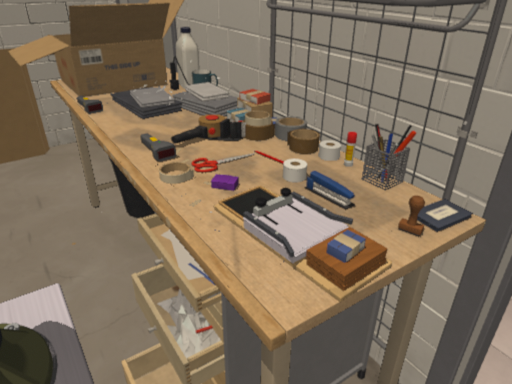

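View pics/top0.png

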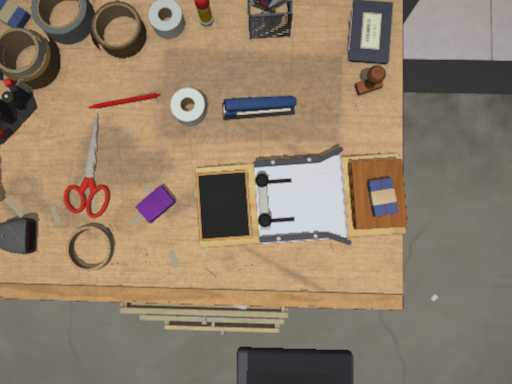

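The box is at top-view (383,196), on the stack. Look-alikes are the purple block at (155,204), which is excluded, and the blue item at (12,12) in the far corner. The dish is at (224,205) and the stop knobs at (262,180) and (265,220). I'll check the choice in a close crop.

```bash
cat > h.py <<'E'
import numpy as np,cv2
from scipy.spatial.transform import Rotation as R
from bench import *
def ray(uv,z,cam="top"):
    c=calibration(cam);M=cv2.Rodrigues(c["rvec"])[0];C=-M.T@c["tvec"]
    d=M.T@np.array([(uv[0]-c["cx"])/c["fx"],(uv[1]-c["cy"])/c["fy"],1]);return C+d*(z-C[2])/d[2]
def proj(P,cam="top"):
    c=calibration(cam);K=np.array([[c["fx"],0,c["cx"]],[0,c["fy"],c["cy"]],[0,0,1.]])
    return cv2.projectPoints(np.array(P,float),c["rvec"],c["tvec"],K,None)[0][:,0]
def wray(uv,z,s):
    c=calibration("wrist");H=c["hand_eye"];A=R.from_rotvec(s["tool_rot"]).as_matrix()
    d=A@H[:3,:3]@np.array([(uv[0]-c["cx"])/c["fx"],(uv[1]-c["cy"])/c["fy"],1]);C=A@H[:3,3]+s["position"]
    return C+d*(z-C[2])/d[2]
E
python3 - <<'E'
from h import *
im=cv2.imread("pics/top0.png")
cv2.imwrite("pics/c1.png",cv2.resize(im[145:250,340:412],None,fx=5.5,fy=5.5,interpolation=cv2.INTER_CUBIC))
cv2.imwrite("pics/c2.png",cv2.resize(im[140:255,190:355],None,fx=4.8,fy=4.8,interpolation=cv2.INTER_CUBIC))
print(R.from_rotvec(get_state()["tool_rot"]).as_matrix().round(3))
for p in((383,196),(224,205)):print(ray(p,.05))
E
```

```text
[[-0.001  0.932  0.363]
 [ 0.002  0.363 -0.932]
 [-1.    -0.    -0.002]]
[ 0.5928424  -0.10259259  0.05      ]
[0.57033979 0.17713191 0.05      ]
```

View pics/c1.png

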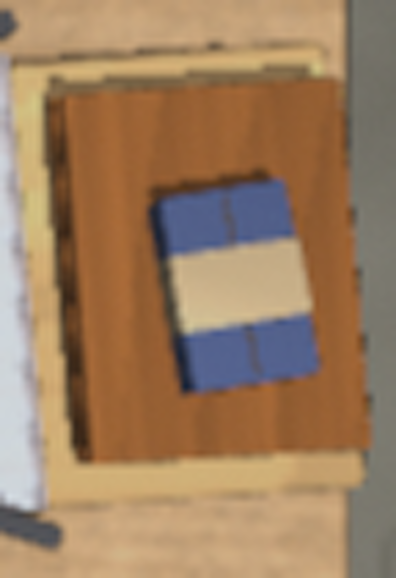

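View pics/c2.png

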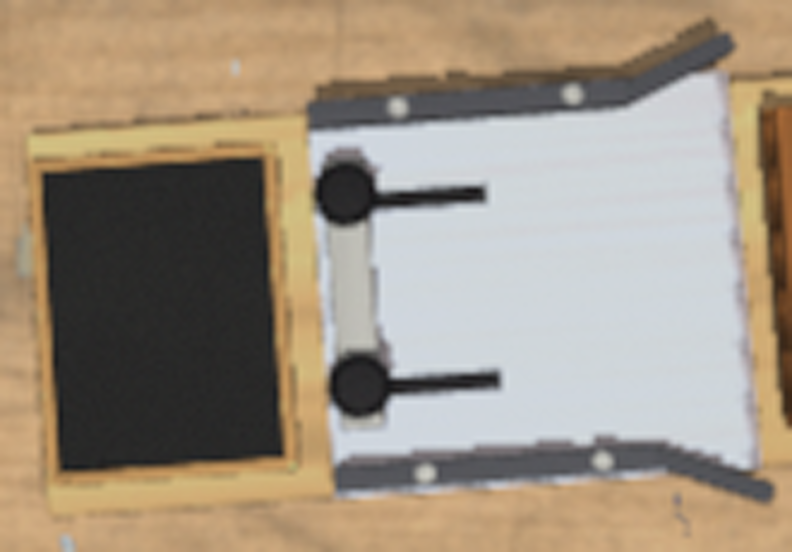

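```bash
cat >> h.py <<'E'
def fit(px,model,z,sc,off,cam="top"):
    # rigid 2D fit: world = R(th) model + t
    W=np.array([ray((np.array(p)+.5)/sc-.5+off,z,cam)[:2] for p in px]);m=np.array(model,float)
    a=m-m.mean(0);b=W-W.mean(0)
    th=np.arctan2((a[:,0]*b[:,1]-a[:,1]*b[:,0]).sum(),(a*b).sum());c,s=np.cos(th),np.sin(th)
    Q=np.array([[c,-s],[s,c]]);t=W.mean(0)-Q@m.mean(0)
    print("t",t.round(4),"th",th.round(4),"res mm",((W-(m@Q.T+t))*1e3).round(1).tolist());return t,th
def rect(a,b,cx=0): return [(cx+a/2,b/2),(cx+a/2,-b/2),(cx-a/2,-b/2),(cx-a/2,b/2)]
E
python3 - <<'E'
from h import *
# guess: fixture x -> image left (world +y); fixture y -> image down or up
for n,p in dict(u=(300,200),uL=(200,200),v=(300,300)).items():print(n,ray(p,.03).round(3))
o1=np.array([340,145]);o2=np.array([190,140])
# fixture y is 90deg left of x; x=+world y => y = -world x = image down
print("dish");fit([(60,470),(42,172),(265,157),(285,455)],rect(.086,.116,.155),.014,4.8,o2)
print("bed");fit([(335,495),(310,105),(722,72),(758,466)],rect(.156,.150,.016),.0345,4.8,o2)
print("box");fit([(188,390),(160,198),(285,180),(319,372)],rect(.041,.062),.070,5.5,o1)
print("board");fit([(88,462),(65,95),(338,78),(371,450)],rect(.09,.12),.048,5.5,o1)
E
```

```text
u [0.584 0.041 0.03 ]
uL [0.58  0.223 0.03 ]
v [0.406 0.038 0.03 ]
dish
t [0.5874 0.0266] th 1.6633 res mm [[0.5, 0.2], [-0.3, 0.3], [-0.5, -0.3], [0.4, -0.2]]
bed
t [0.5877 0.0256] th 1.6669 res mm [[1.2, 1.0], [-1.6, -0.5], [-0.7, -0.0], [1.0, -0.5]]
box
t [ 0.5904 -0.0975] th 1.7334 res mm [[0.6, 0.1], [-0.5, -0.9], [-0.6, 0.7], [0.6, 0.1]]
board
t [ 0.5969 -0.0956] th 1.6484 res mm [[0.9, -0.1], [-0.6, -1.1], [-0.2, 1.1], [-0.1, 0.0]]
```

```bash
cat >> h.py <<'E'
def to(p,zang):
    s=get_state();A=R.from_rotvec(s["tool_rot"]).as_matrix();c,sn=np.cos(zang),np.sin(zang)
    T=np.array([[0,-sn,c],[0,c,sn],[-1,0,0]]);T[:,1]=np.cross(T[:,2],T[:,0])
    print("t",s["time"].__round__(2),"pos",s["position"].round(4),"F",s["ft_force"].round(1),"grip",round(s["grip_width"],3))
    d=np.array(p)-s["position"]
    print("lin now-axes",(A.T@d/.025).round(3),"lin goal-axes",(T.T@d/.025).round(3),"rot",(R.from_matrix(A.T@T).as_rotvec()/(np.pi/2)).round(4))
E
python3 -c "
from h import *
to((.5904,-.0975,.15),1.7334-np.pi)"
```

```text
t 0.1 pos [ 0.2359 -0.6052  0.2216] F [ 0.  -0.8 -1.1] grip 1.003
lin now-axes [  2.885  20.587 -13.762] lin goal-axes [  2.864  17.278 -17.743] rot [ 0.1332 -0.001   0.0002]
```

play_rows(
  targets=[
    {"claw": 0, "linear": [0, 0, 0], "rotation": [0.067, 0, 0]},
    {"claw": 0, "linear": [0, 0, 0], "rotation": [0.067, 0, 0]},
    {"claw": 0, "linear": [0, 0.9, -0.9], "rotation": [0, 0, 0]},
    {"claw": 0, "linear": [0, 0.9, -0.9], "rotation": [0, 0, 0]},
    {"claw": 0, "linear": [0, 0.9, -0.9], "rotation": [0, 0, 0]},
    {"claw": 0, "linear": [0, 0.9, -0.9], "rotation": [0, 0, 0]},
    {"claw": 0, "linear": [0, 0.9, -0.9], "rotation": [0, 0, 0]},
    {"claw": 0, "linear": [0, 0.9, -0.9], "rotation": [0, 0, 0]},
    {"claw": 0, "linear": [0, 0.9, -0.9], "rotation": [0, 0, 0]},
    {"claw": 0, "linear": [0, 0.9, -0.9], "rotation": [0, 0, 0]},
  ],
)

```text
time: 0.93
position: [0.3826, -0.398, 0.2139]
tool_rot: [1.112, 1.282, -1.116]
ft_force: [1.0, -0.7, 0.3]
grip_width: 1.0
```

```bash
python3 -c "
from h import *
to((.5904,-.0975,.15),1.7334-np.pi)"
```

```text
t 0.93 pos [ 0.3826 -0.398   0.2139] F [ 1.  -0.7  0.3] grip 1.0
lin now-axes [  2.547   9.841 -10.805] lin goal-axes [  2.557  10.149 -10.515] rot [-0.0199 -0.0055  0.0065]
```

play_rows(
  targets=[
    {"claw": 0, "linear": [0.1, 1, -1], "rotation": [-0.01, -0.003, 0.003]},
    {"claw": 0, "linear": [0.1, 1, -1], "rotation": [-0.01, -0.003, 0.003]},
    {"claw": 0, "linear": [0.2, 1, -1], "rotation": [0, 0, 0]},
    {"claw": 0, "linear": [0.2, 1, -1], "rotation": [0, 0, 0]},
    {"claw": 0, "linear": [0.2, 1, -1], "rotation": [0, 0, 0]},
    {"claw": 0, "linear": [0.2, 1, -1], "rotation": [0, 0, 0]},
    {"claw": 0, "linear": [0.2, 1, -1], "rotation": [0, 0, 0]},
    {"claw": 0, "linear": [0.2, 1, -1], "rotation": [0, 0, 0]},
    {"claw": 0, "linear": [0.2, 1, -1], "rotation": [0, 0, 0]},
    {"claw": 0, "linear": [0.2, 0.6, -0.6], "rotation": [0, 0, 0]},
  ],
)

```text
time: 1.77
position: [0.5881, -0.1055, 0.1647]
tool_rot: [1.086, 1.284, -1.088]
ft_force: [0.4, 0.0, 0.8]
grip_width: 0.998
```

```bash
python3 -c "
from h import *
to((.5904,-.0975,.15),1.7334-np.pi)
cv2.imwrite('pics/w1.png',get_image('wrist'))
s=get_state();np.save('s1.npy',s,allow_pickle=True);print(s['position'],s['tool_rot'])"
```

```text
t 1.77 pos [ 0.5881 -0.1055  0.1647] F [0.4 0.  0.8] grip 0.998
lin now-axes [ 0.588  0.145 -0.302] lin goal-axes [ 0.588  0.144 -0.302] rot [0.0015 0.0001 0.0011]
[ 0.58916276 -0.10100222  0.16340444] [ 1.08455019  1.28822477 -1.08270084]
```

View pics/w1.png

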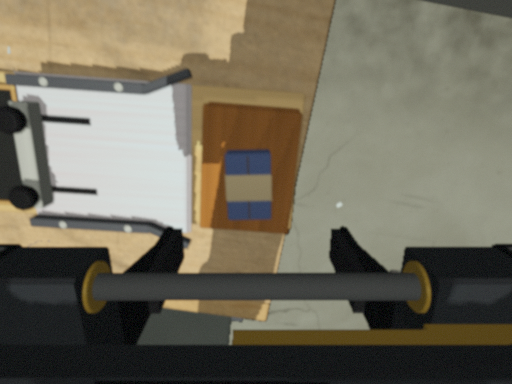

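Wrist view: the box top face is at about (249,185) and square to the image, so the yaw is right. The top board spans (202,102) to (295,232).

```bash
python3 -c "
from h import *
s0=dict(position=np.array([.5881,-.1055,.1647]),tool_rot=np.array([1.086,1.284,-1.088]))
print(wray((249,185),.07,s0))
to((.5904,-.0975,.052),1.7334-np.pi)"
```

```text
[ 0.59395338 -0.0988494   0.07      ]
t 1.82 pos [ 0.5892 -0.101   0.1634] F [ 1.6  3.6 -0.2] grip 1.003
lin now-axes [ 4.456  0.078 -0.115] lin goal-axes [ 4.456  0.072 -0.13 ] rot [ 0.0047 -0.0021  0.0008]
```

play_rows(
  targets=[
    {"claw": 0, "linear": [0.8, 0.07, -0.05], "rotation": [0.004, -0.002, 0]},
    {"claw": 0, "linear": [0.8, 0.05, -0.05], "rotation": [0, 0, 0]},
    {"claw": 0, "linear": [0.8, 0, 0], "rotation": [0, 0, 0]},
    {"claw": 0, "linear": [0.7, 0, 0], "rotation": [0, 0, 0]},
    {"claw": 0, "linear": [0.6, 0, 0], "rotation": [0, 0, 0]},
    {"claw": 0, "linear": [0.3, 0, 0], "rotation": [0, 0, 0]},
    {"claw": 0, "linear": [0.2, 0, 0], "rotation": [0, 0, 0]},
    {"claw": 0, "linear": [0, 0, 0], "rotation": [0, 0, 0]},
  ],
)

```text
time: 2.48
position: [0.5909, -0.0932, 0.0512]
tool_rot: [1.081, 1.291, -1.084]
ft_force: [-0.2, -0.4, 1.2]
grip_width: 1.003
```

```bash
python3 -c "
from h import *
to((.592,-.098,.052),1.7334-np.pi)"
```

```text
t 2.48 pos [ 0.5909 -0.0932  0.0512] F [-0.2 -0.4  1.2] grip 1.003
lin now-axes [-0.034  0.011  0.196] lin goal-axes [-0.033  0.013  0.196] rot [ 0.0059 -0.0019  0.0033]
```

play_rows(
  targets=[
    {"claw": 0, "linear": [-0.03, 0, 0.17], "rotation": [0.005, -0.002, 0.003]},
    {"claw": 0, "linear": [0, 0, 0], "rotation": [0, 0, 0]},
    {"claw": 1, "linear": [0, 0, 0], "rotation": [0, 0, 0]},
    {"claw": 1, "linear": [0, 0, 0], "rotation": [0, 0, 0]},
    {"claw": 1, "linear": [0, 0, 0], "rotation": [0, 0, 0]},
    {"claw": 1, "linear": [0, 0, 0], "rotation": [0, 0, 0]},
    {"claw": 1, "linear": [0, 0, 0], "rotation": [0, 0, 0]},
    {"claw": 1, "linear": [0, 0, 0], "rotation": [0, 0, 0]},
    {"claw": 1, "linear": [0, 0, 0], "rotation": [0, 0, 0]},
    {"claw": 1, "linear": [0, 0, 0], "rotation": [0, 0, 0]},
  ],
  newtons=15,
)

```text
time: 3.32
position: [0.5949, -0.0992, 0.0571]
tool_rot: [1.091, 1.273, -1.085]
ft_force: [0.4, 0.7, -0.9]
grip_width: 0.48
```

play_rows(
  targets=[
    {"claw": 1, "linear": [-0.4, 0, 0], "rotation": [0, 0, 0]},
    {"claw": 1, "linear": [-0.8, 0, 0], "rotation": [0, 0, 0]},
    {"claw": 1, "linear": [-0.9, 0, 0], "rotation": [0, 0, 0]},
    {"claw": 1, "linear": [-0.9, 0, 0], "rotation": [0, 0, 0]},
    {"claw": 1, "linear": [-0.5, 0, 0], "rotation": [0, 0, 0]},
  ],
)

```text
time: 3.73
position: [0.5887, -0.0979, 0.1427]
tool_rot: [1.086, 1.288, -1.092]
ft_force: [1.5, 0.5, -2.0]
grip_width: 0.46
```

```bash
python3 -c "
from h import *
to((.573,.180,.145),1.665-np.pi)"
```

```text
t 3.73 pos [ 0.5887 -0.0979  0.1427] F [ 1.5  0.5 -2. ] grip 0.46
lin now-axes [ -0.076   1.183 -11.07 ] lin goal-axes [ -0.09    0.419 -11.125] rot [ 0.0438 -0.0011  0.0041]
```

play_rows(
  targets=[
    {"claw": 1, "linear": [0, 0.04, -0.6], "rotation": [0.04, 0, 0.004]},
    {"claw": 1, "linear": [0, 0.04, -1], "rotation": [0, 0, 0]},
    {"claw": 1, "linear": [0, 0.04, -1], "rotation": [0, 0, 0]},
    {"claw": 1, "linear": [0, 0.04, -1], "rotation": [0, 0, 0]},
    {"claw": 1, "linear": [0, 0.04, -1], "rotation": [0, 0, 0]},
    {"claw": 1, "linear": [0, 0.04, -1], "rotation": [0, 0, 0]},
    {"claw": 1, "linear": [0, 0.04, -1], "rotation": [0, 0, 0]},
    {"claw": 1, "linear": [0, 0.04, -1], "rotation": [0, 0, 0]},
    {"claw": 1, "linear": [0, 0.04, -1], "rotation": [0, 0, 0]},
    {"claw": 1, "linear": [0, 0.04, -1], "rotation": [0, 0, 0]},
  ],
)

```text
time: 4.57
position: [0.5755, 0.1401, 0.1491]
tool_rot: [1.146, 1.239, -1.151]
ft_force: [0.5, 0.8, -2.7]
grip_width: 0.455
```

play_rows(
  targets=[
    {"claw": 1, "linear": [0, 0, -0.9], "rotation": [0, 0, 0]},
    {"claw": 1, "linear": [0, 0, -0.5], "rotation": [0, 0, 0]},
    {"claw": 1, "linear": [0, 0, 0], "rotation": [0, 0, 0]},
    {"claw": 1, "linear": [0, 0, 0], "rotation": [0, 0, 0]},
  ],
)

```text
time: 4.9
position: [0.5688, 0.1851, 0.1496]
tool_rot: [1.139, 1.248, -1.142]
ft_force: [0.4, 0.6, -3.1]
grip_width: 0.46
```

```bash
python3 -c "
from h import *
to((.573,.180,.0235),1.665-np.pi)
cv2.imwrite('pics/w2.png',get_image('wrist'))
to((.573,.180,.0235),1.665-np.pi)"
```

```text
t 4.9 pos [0.5688 0.1851 0.1496] F [ 0.4  0.6 -3.1] grip 0.46
lin now-axes [5.046 0.146 0.201] lin goal-axes [5.046 0.148 0.219] rot [-0.0011  0.0023 -0.0003]
t 4.95 pos [0.5688 0.1851 0.1497] F [-0.5  0.8 -2.4] grip 0.459
lin now-axes [5.048 0.145 0.201] lin goal-axes [5.048 0.148 0.217] rot [-0.0014  0.002  -0.0003]
```

View pics/w2.png

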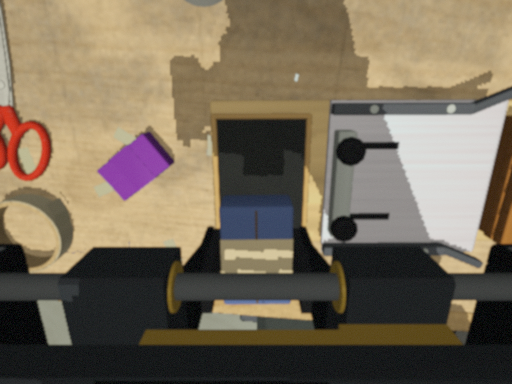

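The box is held level and square, with the dish directly beneath, so I'll descend.

play_rows(
  targets=[
    {"claw": 1, "linear": [0.8, 0.08, 0.1], "rotation": [0, 0, 0]},
    {"claw": 1, "linear": [0.8, 0.06, 0.1], "rotation": [0, 0, 0]},
    {"claw": 1, "linear": [0.8, 0, 0], "rotation": [0, 0, 0]},
    {"claw": 1, "linear": [0.8, 0, 0], "rotation": [0, 0, 0]},
    {"claw": 1, "linear": [0.7, 0, 0], "rotation": [0, 0, 0]},
    {"claw": 1, "linear": [0.4, 0, 0], "rotation": [0, 0, 0]},
    {"claw": 1, "linear": [0.2, 0, 0], "rotation": [0, 0, 0]},
  ],
)

```text
time: 5.53
position: [0.5787, 0.1655, 0.0359]
tool_rot: [1.149, 1.231, -1.153]
ft_force: [-0.4, -0.6, -2.9]
grip_width: 0.46
```

```bash
python3 -c "
from h import *
to((.573,.180,.0235),1.665-np.pi)"
```

```text
t 5.53 pos [0.5787 0.1655 0.0359] F [-0.4 -0.6 -2.9] grip 0.46
lin now-axes [ 0.49  -0.187 -0.602] lin goal-axes [ 0.498 -0.173 -0.6  ] rot [-0.0116  0.0069 -0.004 ]
```

play_rows(
  targets=[
    {"claw": 1, "linear": [0, -0.1, -0.45], "rotation": [-0.01, 0.007, -0.004]},
    {"claw": 1, "linear": [0, 0, 0], "rotation": [0, 0, 0]},
    {"claw": 1, "linear": [0, 0, 0], "rotation": [0, 0, 0]},
  ],
)

```text
time: 5.78
position: [0.5755, 0.1744, 0.0356]
tool_rot: [1.142, 1.251, -1.145]
ft_force: [-0.4, -0.8, -2.2]
grip_width: 0.456
```

```bash
python3 -c "
from h import *
to((.573,.180,.0235),1.665-np.pi)"
```

```text
t 5.78 pos [0.5755 0.1744 0.0356] F [-0.4 -0.8 -2.2] grip 0.456
lin now-axes [ 0.484 -0.08  -0.232] lin goal-axes [ 0.484 -0.08  -0.232] rot [-0.0032  0.0001  0.0012]
```

play_rows(
  targets=[
    {"claw": 1, "linear": [0.1, -0.08, -0.23], "rotation": [0, 0, 0]},
    {"claw": 1, "linear": [0.15, 0, 0], "rotation": [0, 0, 0]},
    {"claw": 1, "linear": [0.1, 0, 0], "rotation": [0, 0, 0]},
    {"claw": 1, "linear": [0.05, 0, 0], "rotation": [0, 0, 0]},
  ],
)

```text
time: 6.12
position: [0.5752, 0.1826, 0.0286]
tool_rot: [1.145, 1.248, -1.138]
ft_force: [0.4, 0.3, -2.6]
grip_width: 0.461
```

```bash
python3 -c "
from h import *
to((.573,.180,.0235),1.665-np.pi)"
```

```text
t 6.12 pos [0.5752 0.1826 0.0286] F [ 0.4  0.3 -2.6] grip 0.461
lin now-axes [ 0.205 -0.098  0.095] lin goal-axes [ 0.205 -0.097  0.094] rot [-0.0022 -0.0008 -0.003 ]
```

play_rows(
  targets=[
    {"claw": 1, "linear": [0.08, 0, 0.03], "rotation": [0, 0, 0]},
    {"claw": 1, "linear": [0.08, 0, 0], "rotation": [0, 0, 0]},
    {"claw": 1, "linear": [0.06, 0, 0], "rotation": [0, 0, 0]},
  ],
)

```text
time: 6.37
position: [0.5756, 0.1821, 0.0236]
tool_rot: [1.145, 1.248, -1.137]
ft_force: [-4.3, -2.6, 12.7]
grip_width: 0.461
```

play_rows(
  targets=[
    {"claw": 1, "linear": [0.04, 0, 0], "rotation": [0, 0, 0]},
    {"claw": 1, "linear": [0.03, 0, 0], "rotation": [0, 0, 0]},
  ],
)

```text
time: 6.53
position: [0.5756, 0.1821, 0.0236]
tool_rot: [1.145, 1.247, -1.138]
ft_force: [-2.1, -0.6, 2.9]
grip_width: 0.454
```

Contact. I'll open part-way and lift.

play_rows(
  targets=[
    {"claw": 0.35, "linear": [0, 0, 0], "rotation": [0, 0, 0]},
    {"claw": 0.35, "linear": [0, 0, 0], "rotation": [0, 0, 0]},
    {"claw": 0.35, "linear": [0, 0, 0], "rotation": [0, 0, 0]},
    {"claw": 0.35, "linear": [0, 0, 0], "rotation": [0, 0, 0]},
  ],
)

```text
time: 6.87
position: [0.5772, 0.1824, 0.0247]
tool_rot: [1.147, 1.245, -1.136]
ft_force: [0.1, -0.2, 0.3]
grip_width: 0.625
```

play_rows(
  targets=[
    {"claw": 0.35, "linear": [-0.3, 0, 0], "rotation": [0, 0, 0]},
    {"claw": 0.35, "linear": [-0.5, 0, 0], "rotation": [0, 0, 0]},
    {"claw": 0.35, "linear": [-1, 0, 0], "rotation": [0, 0, 0]},
    {"claw": 0.35, "linear": [-1, 0, 0], "rotation": [0, 0, 0]},
    {"claw": 0.35, "linear": [-1, 0, 0], "rotation": [0, 0, 0]},
    {"claw": 0.35, "linear": [-0.6, 0, 0], "rotation": [0, 0, 0]},
  ],
)

```text
time: 7.37
position: [0.5737, 0.1816, 0.1386]
tool_rot: [1.143, 1.251, -1.14]
ft_force: [0.8, 0.7, -0.4]
grip_width: 0.653
```

```bash
python3 -c "
from h import *
c,s=np.cos(1.665),np.sin(1.665);P=np.array([.5875-.205*c,.026-.205*s,.14]);print(P)
to(P,1.665-np.pi/2)"
```

```text
[ 0.6067832  -0.17809105  0.14      ]
t 7.37 pos [0.5737 0.1816 0.1386] F [ 0.8  0.7 -0.4] grip 0.653
lin now-axes [-6.1000e-02  5.0000e-03  1.4448e+01] lin goal-axes [ -0.054 -14.448  -0.034] rot [-1.0017e+00  4.0000e-04 -9.0000e-04]
```

play_rows(
  targets=[
    {"claw": 0.54, "linear": [0, 0, 0.6], "rotation": [0, 0, 0]},
    {"claw": 0.54, "linear": [0, 0, 1], "rotation": [0, 0, 0]},
    {"claw": 0.54, "linear": [0, 0, 1], "rotation": [0, 0, 0]},
    {"claw": 0.54, "linear": [0, 0, 1], "rotation": [0, 0, 0]},
    {"claw": 0.54, "linear": [0, 0, 1], "rotation": [0, 0, 0]},
    {"claw": 0.54, "linear": [0, 0, 1], "rotation": [0, 0, 0]},
    {"claw": 0.54, "linear": [0, 0, 1], "rotation": [0, 0, 0]},
    {"claw": 0.54, "linear": [0, 0, 1], "rotation": [0, 0, 0]},
    {"claw": 0.54, "linear": [0, 0, 1], "rotation": [0, 0, 0]},
    {"claw": 0.54, "linear": [0, 0, 1], "rotation": [0, 0, 0]},
  ],
)

```text
time: 8.2
position: [0.6036, -0.0533, 0.1603]
tool_rot: [1.146, 1.243, -1.103]
ft_force: [-0.4, -0.6, 1.6]
grip_width: 0.465
```

play_rows(
  targets=[
    {"claw": 0.54, "linear": [0, 0, 1], "rotation": [0, 0, 0]},
    {"claw": 0.54, "linear": [0, 0, 1], "rotation": [0, 0, 0]},
    {"claw": 0.54, "linear": [0, 0, 1], "rotation": [0, 0, 0]},
    {"claw": 0.54, "linear": [0, 0, 0], "rotation": [-0.079, 0, 0]},
    {"claw": 0.54, "linear": [0, 0, 0], "rotation": [-0.079, 0, 0]},
    {"claw": 0.54, "linear": [0, 0, 0], "rotation": [-0.079, 0, 0]},
    {"claw": 0.54, "linear": [0, 0, 0], "rotation": [-0.079, 0, 0]},
    {"claw": 0.54, "linear": [0, 0, 0], "rotation": [-0.079, 0, 0]},
    {"claw": 0.54, "linear": [0, 0, 0], "rotation": [-0.079, 0, 0]},
    {"claw": 0.54, "linear": [0, 0, 0], "rotation": [-0.079, 0, 0]},
  ],
)

```text
time: 9.03
position: [0.6138, -0.1435, 0.1741]
tool_rot: [0.467, 1.481, -0.447]
ft_force: [0.7, 0.5, 0.8]
grip_width: 0.46
```

play_rows(
  targets=[
    {"claw": 0.54, "linear": [0, 0, 0], "rotation": [-0.079, 0, 0]},
    {"claw": 0.54, "linear": [0, 0, 0], "rotation": [-0.079, 0, 0]},
    {"claw": 0.54, "linear": [0, 0, 0], "rotation": [-0.079, 0, 0]},
    {"claw": 0.54, "linear": [0, 0, 0], "rotation": [-0.079, 0, 0]},
    {"claw": 0.54, "linear": [0, 0, 0], "rotation": [0, 0, 0]},
  ],
)

```text
time: 9.45
position: [0.6149, -0.1433, 0.1813]
tool_rot: [0.066, 1.522, -0.065]
ft_force: [0.1, -0.3, 0.7]
grip_width: 0.462
```

```bash
python3 -c "
from h import *
to((.6068,-.178,.14),1.665-np.pi/2)
im=get_image('top')
cv2.imwrite('pics/t2.png',cv2.resize(im[120:270,180:430],None,fx=3.2,fy=3.2,interpolation=cv2.INTER_CUBIC))
to((.6068,-.178,.14),1.665-np.pi/2)"
```

```text
t 9.45 pos [ 0.6149 -0.1433  0.1813] F [ 0.1 -0.3  0.7] grip 0.462
lin now-axes [ 1.635 -1.416 -0.284] lin goal-axes [ 1.65  -1.353 -0.452] rot [-0.1133  0.0305  0.0009]
t 9.5 pos [ 0.6151 -0.1433  0.1815] F [-0.8  0.4  0.2] grip 0.463
lin now-axes [ 1.643 -1.416 -0.286] lin goal-axes [ 1.659 -1.35  -0.46 ] rot [-0.1165  0.0308  0.001 ]
```

View pics/t2.png

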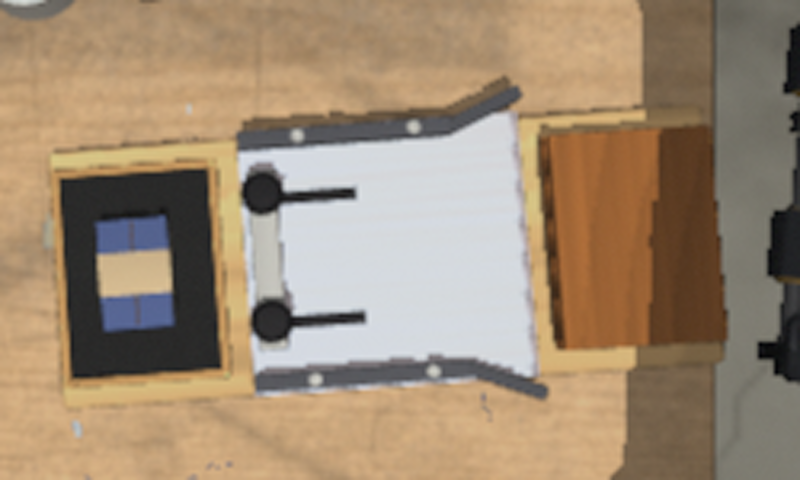

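The box lies flat in the dish around crop (135,272), and the board still sits on the stack, corners (552,135), (712,126), (727,340) and (566,348). I'll correct the tool tilt and get behind the board.

```bash
python3 -c "
from h import *
t,th=fit([(566,348),(552,135),(712,126),(727,340)],rect(.09,.12),.048,3.2,np.array([180,120]))
d=t-[.5875,.026];c,s=np.cos(1.665),np.sin(1.665);print('fixture frame',d@[c,s],d@[-s,c])"
```

```text
t [ 0.5971 -0.0967] th 1.6436 res mm [[0.8, -0.9], [-1.0, -1.0], [-0.6, 0.6], [0.8, 1.2]]
fixture frame -0.12308261613009593 0.0019679014686443575
```

play_rows(
  targets=[
    {"claw": 0.54, "linear": [0, -0.7, -0.2], "rotation": [-0.06, 0.015, 0]},
    {"claw": 0.54, "linear": [0, -0.5, -0.2], "rotation": [-0.056, 0.015, 0]},
    {"claw": 0.54, "linear": [0, -0.1, 0], "rotation": [0, 0, 0]},
    {"claw": 0.54, "linear": [0, 0, 0], "rotation": [0, 0, 0]},
  ],
)

```text
time: 9.83
position: [0.6042, -0.1748, 0.1843]
tool_rot: [-0.07, 1.567, 0.067]
ft_force: [0.4, 0.6, 0.2]
grip_width: 0.46
```

```bash
python3 -c "
from h import *
to((.6068,-.178,.10),1.665-np.pi/2)"
```

```text
t 9.83 pos [ 0.6042 -0.1748  0.1843] F [0.4 0.6 0.2] grip 0.46
lin now-axes [ 3.371 -0.13   0.081] lin goal-axes [ 3.37  -0.139  0.09 ] rot [-0.0045  0.0019  0.0014]
```

play_rows(
  targets=[
    {"claw": 0.54, "linear": [0.8, -0.13, 0.08], "rotation": [-0.004, 0.002, 0.001]},
    {"claw": 0.54, "linear": [0.9, 0, 0], "rotation": [0, 0, 0]},
    {"claw": 0.54, "linear": [0.9, 0, 0], "rotation": [0, 0, 0]},
    {"claw": 0.54, "linear": [0.5, 0, 0], "rotation": [0, 0, 0]},
    {"claw": 0.54, "linear": [0, 0, 0], "rotation": [0, 0, 0]},
  ],
)

```text
time: 10.25
position: [0.6101, -0.1753, 0.108]
tool_rot: [-0.06, 1.561, 0.058]
ft_force: [-0.0, 0.2, 0.1]
grip_width: 0.461
```

```bash
python3 -c "
from h import *
to((.6068,-.178,.0405),1.665-np.pi/2)"
```

```text
t 10.25 pos [ 0.6101 -0.1753  0.108 ] F [-0.   0.2  0.1] grip 0.461
lin now-axes [ 2.7   -0.094 -0.163] lin goal-axes [ 2.701 -0.097 -0.14 ] rot [-0.0122  0.0059  0.0014]
```

play_rows(
  targets=[
    {"claw": 0.54, "linear": [0.7, -0.09, -0.14], "rotation": [-0.012, 0.006, 0.001]},
    {"claw": 0.54, "linear": [0.7, 0, 0], "rotation": [0, 0, 0]},
    {"claw": 0.54, "linear": [0.6, 0, 0], "rotation": [0, 0, 0]},
    {"claw": 0.54, "linear": [0.2, 0, 0], "rotation": [0, 0, 0]},
    {"claw": 0.54, "linear": [0, 0, 0], "rotation": [0, 0, 0]},
  ],
)

```text
time: 10.67
position: [0.6088, -0.1767, 0.0528]
tool_rot: [-0.074, 1.566, 0.072]
ft_force: [0.5, 0.5, 1.1]
grip_width: 0.457
```

```bash
python3 -c "
from h import *
to((.6068,-.178,.0405),1.665-np.pi/2)"
```

```text
t 10.67 pos [ 0.6088 -0.1767  0.0528] F [0.5 0.5 1.1] grip 0.457
lin now-axes [ 0.492 -0.045 -0.087] lin goal-axes [ 0.492 -0.046 -0.086] rot [-0.0007  0.0021  0.0012]
```

play_rows(
  targets=[
    {"claw": 0.54, "linear": [0.25, -0.04, -0.08], "rotation": [0, 0.002, 0.001]},
    {"claw": 0.54, "linear": [0.2, 0, 0], "rotation": [0, 0, 0]},
    {"claw": 0.54, "linear": [0.03, 0, 0], "rotation": [0, 0, 0]},
    {"claw": 0.54, "linear": [0, 0, 0], "rotation": [0, 0, 0]},
  ],
)

```text
time: 11.0
position: [0.6084, -0.1783, 0.0422]
tool_rot: [-0.074, 1.566, 0.071]
ft_force: [0.4, -0.3, 0.4]
grip_width: 0.458
```

```bash
python3 -c "
from h import *
to((.6048,-.168,.0405),1.665-np.pi/2)"
```

```text
t 11.0 pos [ 0.6084 -0.1783  0.0422] F [ 0.4 -0.3  0.4] grip 0.458
lin now-axes [ 0.067  0.426 -0.107] lin goal-axes [ 0.068  0.426 -0.106] rot [-0.0011  0.0019  0.001 ]
```

play_rows(
  targets=[
    {"claw": 0.54, "linear": [0.05, 0.2, -0.05], "rotation": [0, 0.002, 0]},
    {"claw": 0.54, "linear": [0, 0.25, 0], "rotation": [0, 0, 0]},
    {"claw": 0.54, "linear": [0, 0.25, 0], "rotation": [0, 0, 0]},
    {"claw": 0.54, "linear": [0, 0.2, 0], "rotation": [0, 0, 0]},
  ],
)

```text
time: 11.33
position: [0.6058, -0.1558, 0.0423]
tool_rot: [-0.073, 1.568, 0.068]
ft_force: [1.1, -0.6, -0.4]
grip_width: 0.462
```

```bash
cat >> h.py <<'E'
def fx():
    s=get_state();d=s["position"][:2]-[.5875,.026];c,sn=np.cos(1.665),np.sin(1.665);x=d@[c,sn]
    print("fixture x,y",x.round(4),(d@[-sn,c]).round(4));to((.5875+(x+.05)*c,.026+(x+.05)*sn,.0405),1.665-np.pi/2)
E
python3 -c "
from h import *
fx()"
```

```text
fixture x,y -0.1827 -0.0011
t 11.33 pos [ 0.6058 -0.1558  0.0423] F [ 1.1 -0.6 -0.4] grip 0.462
lin now-axes [ 0.067  2.    -0.054] lin goal-axes [ 0.073  2.    -0.046] rot [-0.0027  0.0012  0.0019]
```

play_rows(
  targets=[
    {"claw": 0.54, "linear": [0.05, 0.2, -0.04], "rotation": [-0.002, 0.001, 0.001]},
    {"claw": 0.54, "linear": [0.02, 0.2, 0], "rotation": [0, 0, 0]},
    {"claw": 0.54, "linear": [0, 0.2, 0], "rotation": [0, 0, 0]},
    {"claw": 0.54, "linear": [0, 0.2, 0], "rotation": [0, 0, 0]},
  ],
)

```text
time: 11.67
position: [0.6034, -0.1337, 0.0415]
tool_rot: [-0.077, 1.567, 0.072]
ft_force: [0.3, -1.3, 0.4]
grip_width: 0.461
```

```bash
python3 -c "
from h import *
fx()
p=ray((np.array([375,290])+.5)/4.8-.5+[190,140],.0525)[:2]-[.5875,.026];print('stop est',p@[np.cos(1.665),np.sin(1.665)])"
```

```text
fixture x,y -0.1605 -0.0008
t 11.67 pos [ 0.6034 -0.1337  0.0415] F [ 0.3 -1.3  0.4] grip 0.461
lin now-axes [ 0.034  2.    -0.031] lin goal-axes [ 0.04   2.    -0.032] rot [0.0004 0.0013 0.0022]
stop est 0.07423164586074898
```

play_rows(
  targets=[
    {"claw": 0.54, "linear": [0.03, 0.25, -0.03], "rotation": [0, 0.001, 0.002]},
    {"claw": 0.54, "linear": [0.02, 0.25, 0], "rotation": [0, 0, 0]},
    {"claw": 0.54, "linear": [0.01, 0.25, 0], "rotation": [0, 0, 0]},
    {"claw": 0.54, "linear": [0.01, 0.25, 0], "rotation": [0, 0, 0]},
    {"claw": 0.54, "linear": [0, 0.25, 0], "rotation": [0, 0, 0]},
  ],
)

```text
time: 12.08
position: [0.5999, -0.1013, 0.0402]
tool_rot: [-0.075, 1.568, 0.072]
ft_force: [0.5, -1.2, -0.0]
grip_width: 0.461
```

```bash
python3 -c "
from h import *
fx()"
```

```text
fixture x,y -0.1279 -0.0004
t 12.08 pos [ 0.5999 -0.1013  0.0402] F [ 0.5 -1.2 -0. ] grip 0.461
lin now-axes [-0.015  2.    -0.016] lin goal-axes [-0.011  2.    -0.015] rot [-0.0004  0.0009  0.0014]
```

play_rows(
  targets=[
    {"claw": 0.54, "linear": [-0.02, 0.25, -0.01], "rotation": [0, 0, 0.001]},
    {"claw": 0.54, "linear": [0, 0.25, 0], "rotation": [0, 0, 0]},
    {"claw": 0.54, "linear": [0, 0.25, 0], "rotation": [0, 0, 0]},
    {"claw": 0.54, "linear": [0, 0.25, 0], "rotation": [0, 0, 0]},
    {"claw": 0.54, "linear": [0, 0.25, 0], "rotation": [0, 0, 0]},
  ],
)

```text
time: 12.5
position: [0.5963, -0.0658, 0.0404]
tool_rot: [-0.073, 1.568, 0.075]
ft_force: [0.5, -1.3, 0.4]
grip_width: 0.461
```

```bash
python3 -c "
from h import *
fx()
im=get_image('wrist');cv2.imwrite('pics/w3.png',im)"
```

```text
fixture x,y -0.0922 -0.0002
t 12.5 pos [ 0.5963 -0.0658  0.0404] F [ 0.5 -1.3  0.4] grip 0.461
lin now-axes [-0.004  2.    -0.007] lin goal-axes [-0.005  2.    -0.007] rot [ 0.      0.0011 -0.0004]
```

View pics/w3.png

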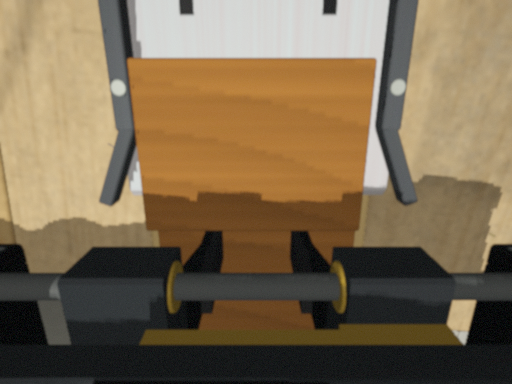

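The board is entering the fences squarely, with front corners at (130,58) and (376,58) and even gaps. I'll continue.

play_rows(
  targets=[
    {"claw": 0.54, "linear": [0, 0.25, 0], "rotation": [0, 0.001, 0]},
    {"claw": 0.54, "linear": [0, 0.25, 0], "rotation": [0, 0, 0]},
    {"claw": 0.54, "linear": [0, 0.25, 0], "rotation": [0, 0, 0]},
    {"claw": 0.54, "linear": [0, 0.25, 0], "rotation": [0, 0, 0]},
    {"claw": 0.54, "linear": [0, 0.2, 0], "rotation": [0, 0, 0]},
    {"claw": 0.54, "linear": [0, 0.1, 0], "rotation": [0, 0, 0]},
  ],
)

```text
time: 13.05
position: [0.5925, -0.0279, 0.0403]
tool_rot: [-0.074, 1.57, 0.077]
ft_force: [0.3, -1.2, -0.1]
grip_width: 0.463
```

```bash
python3 -c "
from h import *
fx()"
```

```text
fixture x,y -0.0541 0.0001
t 13.05 pos [ 0.5925 -0.0279  0.0403] F [ 0.3 -1.2 -0.1] grip 0.463
lin now-axes [-0.005  2.     0.007] lin goal-axes [-0.008  2.     0.003] rot [ 0.0013 -0.0003 -0.0012]
```

play_rows(
  targets=[
    {"claw": 0.54, "linear": [0, 0.06, 0], "rotation": [0, 0, 0]},
    {"claw": 0.54, "linear": [0, 0.06, 0], "rotation": [0, 0, 0]},
    {"claw": 0.54, "linear": [0, 0.06, 0], "rotation": [0, 0, 0]},
    {"claw": 0.54, "linear": [0, 0.06, 0], "rotation": [0, 0, 0]},
    {"claw": 0.54, "linear": [0, 0.06, 0], "rotation": [0, 0, 0]},
    {"claw": 0.54, "linear": [0, 0.06, 0], "rotation": [0, 0, 0]},
    {"claw": 0.54, "linear": [0, 0.06, 0], "rotation": [0, 0, 0]},
    {"claw": 0.54, "linear": [0, 0.06, 0], "rotation": [0, 0, 0]},
  ],
)

```text
time: 13.72
position: [0.5913, -0.0158, 0.0403]
tool_rot: [-0.074, 1.57, 0.075]
ft_force: [1.0, -0.4, 0.8]
grip_width: 0.46
```

```bash
python3 -c "
from h import *
fx()"
```

```text
fixture x,y -0.042 0.0002
t 13.72 pos [ 0.5913 -0.0158  0.0403] F [ 1.  -0.4  0.8] grip 0.46
lin now-axes [-0.007  2.     0.009] lin goal-axes [-0.009  2.     0.007] rot [ 0.0005 -0.0005 -0.0006]
```

play_rows(
  targets=[
    {"claw": 0.54, "linear": [0, 0.05, 0], "rotation": [0, 0, 0]},
    {"claw": 0.54, "linear": [0, 0.05, 0], "rotation": [0, 0, 0]},
    {"claw": 0.54, "linear": [0, 0.05, 0], "rotation": [0, 0, 0]},
    {"claw": 0.54, "linear": [0, 0.05, 0], "rotation": [0, 0, 0]},
    {"claw": 0.54, "linear": [0, 0.05, 0], "rotation": [0, 0, 0]},
  ],
)

```text
time: 14.13
position: [0.5906, -0.009, 0.0403]
tool_rot: [-0.074, 1.57, 0.075]
ft_force: [0.4, -1.7, -0.6]
grip_width: 0.461
```

play_rows(
  targets=[
    {"claw": 0.54, "linear": [0, 0.04, 0], "rotation": [0, 0, 0]},
    {"claw": 0.54, "linear": [0, 0.04, 0], "rotation": [0, 0, 0]},
    {"claw": 0.54, "linear": [0, 0.04, 0], "rotation": [0, 0, 0]},
  ],
)

```text
time: 14.38
position: [0.5903, -0.0056, 0.0403]
tool_rot: [-0.074, 1.57, 0.075]
ft_force: [0.4, -0.8, 0.5]
grip_width: 0.456
```

play_rows(
  targets=[
    {"claw": 0.54, "linear": [0, 0.04, 0], "rotation": [0, 0, 0]},
    {"claw": 0.54, "linear": [0, 0.04, 0], "rotation": [0, 0, 0]},
  ],
)

```text
time: 14.55
position: [0.5901, -0.0034, 0.0403]
tool_rot: [-0.074, 1.57, 0.075]
ft_force: [-0.0, -1.3, -0.3]
grip_width: 0.458
```

play_rows(
  targets=[
    {"claw": 0.54, "linear": [0, 0.04, 0], "rotation": [0, 0, 0]},
    {"claw": 0.54, "linear": [0, 0.04, 0], "rotation": [0, 0, 0]},
  ],
)

```text
time: 14.72
position: [0.5899, -0.0013, 0.0403]
tool_rot: [-0.074, 1.57, 0.075]
ft_force: [0.9, -1.8, 0.4]
grip_width: 0.46
```

play_rows(
  targets=[
    {"claw": 0.54, "linear": [0, 0.04, 0], "rotation": [0, 0, 0]},
    {"claw": 0.54, "linear": [0, 0.04, 0], "rotation": [0, 0, 0]},
  ],
)

```text
time: 14.88
position: [0.5899, -0.0013, 0.0403]
tool_rot: [-0.076, 1.57, 0.072]
ft_force: [1.3, -3.5, 0.3]
grip_width: 0.46
```

play_rows(
  targets=[
    {"claw": 0.54, "linear": [0, 0.07, 0], "rotation": [0, 0, 0]},
    {"claw": 0.54, "linear": [0, 0.07, 0], "rotation": [0, 0, 0]},
  ],
)

```text
time: 15.05
position: [0.5899, -0.0012, 0.0404]
tool_rot: [-0.078, 1.57, 0.067]
ft_force: [0.7, -4.7, 0.3]
grip_width: 0.459
```

play_rows(
  targets=[
    {"claw": 0.54, "linear": [0, 0.12, 0], "rotation": [0, 0, 0]},
    {"claw": 0.54, "linear": [0, 0.12, 0], "rotation": [0, 0, 0]},
  ],
)

```text
time: 15.22
position: [0.5898, -0.0012, 0.0405]
tool_rot: [-0.082, 1.57, 0.059]
ft_force: [1.1, -7.2, -0.3]
grip_width: 0.459
```

```bash
python3 -c "
from h import *
fx()"
```

```text
fixture x,y -0.0273 0.0002
t 15.22 pos [ 0.5898 -0.0012  0.0405] F [ 1.1 -7.2 -0.3] grip 0.459
lin now-axes [-3.e-02  2.e+00  1.e-03] lin goal-axes [-0.002  2.     0.01 ] rot [-0.0029 -0.0008  0.0091]
```

play_rows(
  targets=[
    {"claw": 0.54, "linear": [0, 0.16, 0], "rotation": [0, 0, 0.003]},
    {"claw": 0.54, "linear": [0, 0.16, 0], "rotation": [0, 0, 0.003]},
  ],
)

```text
time: 15.38
position: [0.5898, -0.0012, 0.0404]
tool_rot: [-0.08, 1.571, 0.056]
ft_force: [1.5, -9.7, 1.7]
grip_width: 0.463
```

Near 10 N; I'll hold it there for about 0.8 s.

play_rows(
  targets=[
    {"claw": 0.54, "linear": [0, 0.17, 0], "rotation": [0, 0, 0.004]},
    {"claw": 0.54, "linear": [0, 0.17, 0], "rotation": [0, 0, 0.004]},
    {"claw": 0.54, "linear": [0, 0.17, 0], "rotation": [0, 0, 0.004]},
    {"claw": 0.54, "linear": [0, 0.17, 0], "rotation": [0, 0, 0.004]},
  ],
)

```text
time: 15.72
position: [0.5897, -0.0014, 0.0404]
tool_rot: [-0.071, 1.572, 0.053]
ft_force: [1.4, -8.7, -0.8]
grip_width: 0.462
```

play_rows(
  targets=[
    {"claw": 0.54, "linear": [0, 0.17, 0], "rotation": [0, 0, 0.004]},
    {"claw": 0.54, "linear": [0, 0.17, 0], "rotation": [0, 0, 0.004]},
    {"claw": 0.54, "linear": [0, 0.17, 0], "rotation": [0, 0, 0.004]},
    {"claw": 0.54, "linear": [0, 0.17, 0], "rotation": [0, 0, 0.004]},
    {"claw": 0.54, "linear": [0, 0.17, 0], "rotation": [0, 0, 0.004]},
    {"claw": 0.54, "linear": [0, 0.17, 0], "rotation": [0, 0, 0.004]},
  ],
)

```text
time: 16.22
position: [0.5896, -0.0017, 0.0402]
tool_rot: [-0.056, 1.574, 0.049]
ft_force: [0.2, -8.9, 0.6]
grip_width: 0.462
```

```bash
python3 -c "
from h import *
fx()"
```

```text
fixture x,y -0.0278 0.0005
t 16.22 pos [ 0.5896 -0.0017  0.0402] F [ 0.2 -8.9  0.6] grip 0.462
lin now-axes [-0.019  2.    -0.033] lin goal-axes [-0.01   2.     0.021] rot [-0.0172 -0.0023  0.0027]
```

play_rows(
  targets=[
    {"claw": 0.54, "linear": [0, 0.05, 0], "rotation": [-0.008, 0, 0.002]},
    {"claw": 0.54, "linear": [0, 0.08, 0], "rotation": [-0.008, 0, 0.001]},
    {"claw": 0.54, "linear": [0, 0.12, 0], "rotation": [-0.003, 0, 0]},
  ],
)

```text
time: 16.47
position: [0.5897, -0.0011, 0.0403]
tool_rot: [-0.079, 1.573, 0.07]
ft_force: [1.1, -10.3, -0.4]
grip_width: 0.455
```

```bash
python3 -c "
from h import *
fx()"
```

```text
fixture x,y -0.0272 0.0003
t 16.47 pos [ 0.5897 -0.0011  0.0403] F [  1.1 -10.3  -0.4] grip 0.455
lin now-axes [-0.018  2.     0.015] lin goal-axes [-0.006  2.     0.014] rot [ 0.0005 -0.0022  0.0036]
```

play_rows(
  targets=[
    {"claw": 0.54, "linear": [0, 0.15, 0], "rotation": [-0.002, 0, 0.002]},
    {"claw": 0.54, "linear": [0, 0.16, 0], "rotation": [-0.002, 0, 0.002]},
    {"claw": 0.54, "linear": [0, 0.17, 0], "rotation": [-0.002, 0, 0.002]},
    {"claw": 0.54, "linear": [0, 0.17, 0], "rotation": [-0.002, 0, 0.002]},
    {"claw": 0.54, "linear": [0, 0.17, 0], "rotation": [-0.002, 0, 0.002]},
    {"claw": 0.54, "linear": [0, 0.17, 0], "rotation": [-0.002, 0, 0.002]},
  ],
)

```text
time: 16.97
position: [0.5898, -0.0011, 0.0404]
tool_rot: [-0.093, 1.573, 0.066]
ft_force: [1.1, -9.3, -0.3]
grip_width: 0.459
```

```bash
python3 -c "
from h import *
fx()"
```

```text
fixture x,y -0.0272 0.0003
t 16.97 pos [ 0.5898 -0.0011  0.0404] F [ 1.1 -9.3 -0.3] grip 0.459
lin now-axes [-0.037  2.     0.025] lin goal-axes [-0.002  2.     0.012] rot [ 0.0044 -0.0027  0.011 ]
```

Pressed. Now I'll back off straight, then raise.

play_rows(
  targets=[
    {"claw": 0.54, "linear": [0, -0.1, 0], "rotation": [0, 0, 0]},
    {"claw": 0.54, "linear": [0, -0.2, 0], "rotation": [0, 0, 0]},
    {"claw": 0.54, "linear": [0, -0.2, 0], "rotation": [0.004, 0, 0.01]},
    {"claw": 0.54, "linear": [-0.1, -0.1, 0], "rotation": [0, 0, 0]},
  ],
)

```text
time: 17.3
position: [0.59, -0.0121, 0.0426]
tool_rot: [-0.073, 1.576, 0.081]
ft_force: [0.4, -0.8, 0.6]
grip_width: 0.461
```

play_rows(
  targets=[
    {"claw": 0.54, "linear": [-0.6, 0, 0], "rotation": [0, 0, 0]},
    {"claw": 0.54, "linear": [-0.9, 0, 0], "rotation": [0, 0, 0]},
    {"claw": 0.54, "linear": [-0.9, -0.3, 0], "rotation": [0, 0, 0]},
    {"claw": 0.54, "linear": [-0.9, -0.9, 0], "rotation": [0, 0, 0]},
    {"claw": 0.54, "linear": [-0.9, -0.9, 0], "rotation": [0, 0, 0]},
    {"claw": 0.54, "linear": [-0.5, -0.9, 0], "rotation": [0, 0, 0]},
    {"claw": 0.54, "linear": [0, -0.9, 0], "rotation": [0, 0, 0]},
    {"claw": 0.54, "linear": [0, -0.9, 0], "rotation": [0, 0, 0]},
    {"claw": 0.54, "linear": [0, -0.9, 0], "rotation": [0, 0, 0]},
    {"claw": 0.54, "linear": [0, -0.9, 0], "rotation": [0, 0, 0]},
  ],
)

```text
time: 18.13
position: [0.6089, -0.1667, 0.1653]
tool_rot: [-0.076, 1.574, 0.112]
ft_force: [0.1, -0.1, 0.2]
grip_width: 0.46
```

play_rows(
  targets=[
    {"claw": 0.54, "linear": [0, -0.5, 0], "rotation": [0, 0, 0]},
    {"claw": 0.54, "linear": [0, 0, 0], "rotation": [0, 0, 0]},
    {"claw": 0.54, "linear": [0, 0, 0], "rotation": [0, 0, 0]},
  ],
)

```text
time: 18.38
position: [0.6102, -0.1844, 0.1645]
tool_rot: [-0.069, 1.574, 0.107]
ft_force: [0.7, 0.3, -0.2]
grip_width: 0.462
```

```bash
python3 -c "
from h import *
fx()
im=get_image('top')
cv2.imwrite('pics/t3.png',cv2.resize(im[135:255,180:420],None,fx=3.3,fy=3.3,interpolation=cv2.INTER_CUBIC))"
```

```text
fixture x,y -0.2116 -0.0028
t 18.38 pos [ 0.6102 -0.1844  0.1645] F [ 0.7  0.3 -0.2] grip 0.462
lin now-axes [ 5.006  1.88  -0.055] lin goal-axes [ 4.959  2.    -0.11 ] rot [ 0.0116 -0.0026 -0.0155]
```

View pics/t3.png

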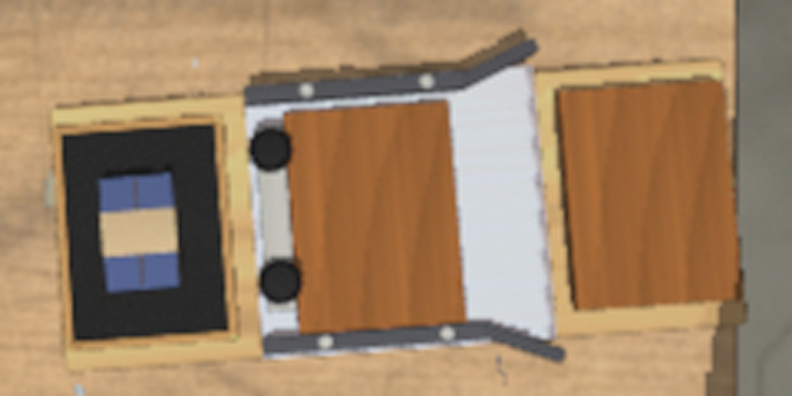

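The board is at the stop and the box is in the dish. The former black "levers" were slots in the bed, now covered. I'll check the flush line in one enlarged crop.

```bash
python3 -c "
from h import *
im=get_image('top')
cv2.imwrite('pics/t4.png',cv2.resize(im[150:245,250:330],None,fx=6.2,fy=6.2,interpolation=cv2.INTER_CUBIC))
fit([(300,333),(285,113),(448,100),(466,320)],rect(.09,.12),.0465,3.3,np.array([180,135]))
print('mid');fit([(576,310),(557,88),(724,80),(740,300)],rect(.09,.12),.036,3.3,np.array([180,135]))"
```

```text
t [0.5822 0.0548] th 1.667 res mm [[0.3, -0.3], [-0.7, -1.1], [-0.4, 0.6], [0.8, 0.9]]
mid
t [ 0.5985 -0.0942] th 1.6516 res mm [[-0.4, -1.1], [0.7, 0.5], [-0.2, -0.3], [-0.1, 0.8]]
```

View pics/t4.png

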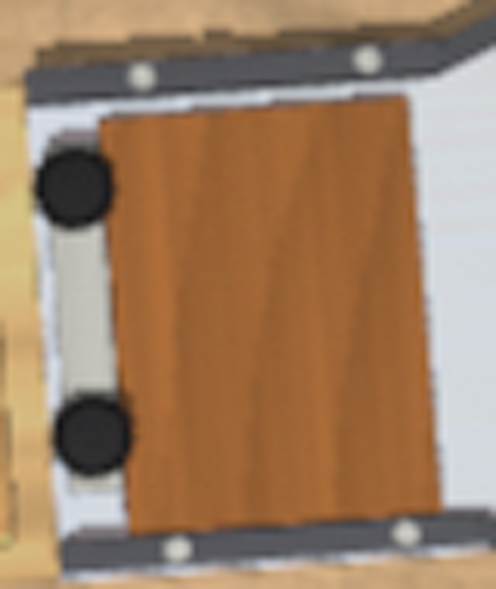

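The board lies flush along the stop face with no gap, at yaw 1.667 against the fixture's 1.665, and the lower boards are in place. I'm handing in.

```bash
python3 -c "
from bench import *
print(close_job())"
```

```text
the job is handed in; nothing more can be done
None
```

The box is lying flat in the dish. The top board has been slid off the stack along the bed to the end stop and pressed home. The job was handed in at about 18.5 s of the 67 s allowed, with the arm clear of everything.

- **Press:** the readings were about 9–10 N over roughly 1.5 s, with a highest reading of 10.3 N. During the press the tool turned by about 1.5°; I squared it up and pressed again.
- **Flush at the stop:** the last pictures show the board along the stop face with no visible gap. Its measured angle is 1.667 rad against 1.665 rad for the fixture.
- **Lower boards:** the second board looks undisturbed. I had no position for it from before the push, so I could only compare it with where the top board had been. The lowest board is hidden beneath it, so I couldn't check that one separately.
- **Box:** it touched the dish floor at about 13 N when set down.

No check failed.

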